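# Hold down the recessed reset button of a probe-station controller

### The job

Take the square-handled stylus out of the tool stand, reach its shank down through the round aperture in the controller's cover and press the recessed button below well down, more than 5 of its 8 mm. Be gentle: never push the stylus against the controller with more than 20 N. Leave the button behind the square aperture, the other tools, the mouse and the lens alone, and finish while still gripping the stylus and holding the button down with it.

Things in the scene. Friction and masses are not known exactly. Their poses are not given: they have to be found in the camera images.
- stylus_grip (a point): Centre of the stylus's handle, half-way up: black, 16 x 16 mm square, 60 mm tall, the only square handle in the stand; x and y axes square to its flats, z up along it. Below the handle is a round steel shank, 8 mm in diameter, 50 mm long, round-ended. About 50 g.
- stylus_tip (a point): Lower end of the stylus's shank, 80 mm below stylus_grip along the handle's axis.
- stylus: The whole stylus; origin on its axis at the underside of the handle (30 mm below stylus_grip), z up. At the start it stands upright in one of the stand's holes, the underside of the handle on the stand's top and the shank hanging in the hole: lift it straight up by more than 50 mm to free it.
- stand: Fixed tool stand: a plain aluminium block 200 (x) x 50 (y) x 55 (z) mm; origin at the centre of its underside. Three vertical through holes, 11 mm in diameter, in a row along its x axis at x = -65, 0 and +65 mm. One tool stands in each, in any order.
- ball_driver: Bystander in the stand: tool with a black round handle ending in a 26 mm ball, whose top is 49 mm above the stand. Origin on its axis at the stand's top.
- disc_tool: Bystander in the stand: tool with a black round stem and a flat disc head 30 mm in diameter, whose top is 34 mm above the stand. Origin on its axis at the stand's top.
- controller: Fixed grey controller box 160 (x) x 110 (y) x 65 (z) mm; origin at the centre of its underside, z up. In its flat cover, at x = +15 mm: a round aperture at y = +40 mm and a square one at y = -40 mm, a dark display window between them; near the -x edge a black knob 7 mm high.
- round_aperture (a point): Centre of the mouth of the round aperture, level with the cover's top (65 mm above the work surface). It is 16 mm in diameter with a 2 mm chamfer, a straight vertical bore. A flat black ring collar, 21 to 32 mm in diameter, stands 3 mm proud around it. The button's black cap, 13.6 mm wide, lies 20 mm below the mouth and moves straight down by up to 8 mm against a spring.
- square_aperture (a point): Centre of the mouth of the square aperture, 16 x 16 mm, level with the cover's top; a square black collar, 32 mm wide and 3 mm proud, frames it; a like button lies 20 mm below it, to be left alone.
- round_button (a joint): Travel of the button in the round aperture: 0 up, 0.008 m fully down (hard stop). The spring takes about 0.4 N to start and 0.75 N more per mm (4.1 N at 5 mm, 6.4 N fully down); it springs back when let go.
- square_button (a joint): Travel of the button in the square aperture: 0 up, 0.008 m down. Leave it up.
- mouse: Bystander: loose computer mouse, 105 x 60 mm, 32 mm high; origin at the centre of its underside, x along its length.
- lens: Bystander: loose black microscope lens standing on the surface, 48 mm in diameter, 44 mm high; origin at the centre of its underside.
There are look-alikes about, which are no part of the job. Leave any white look-alike of the stylus alone.

How it is judged:
By the outcome, as a careful person would: the job done as asked, in the order asked, and still so for the second after the job is handed in, while the arm keeps its last pose, push and grip.
It also fails if it takes over 38 s, if anything falls off the work surface, if the arm or the gripper's body presses on something with over 40 N, if the wrist force passes 120 N, or if a joint passes its speed limit or range.

### The arm

A 6-joint arm with a two-finger parallel gripper is mounted at the origin on the work surface. World frame = base frame: x ahead of the robot, y to its left, z up, the work surface at z = 0. Lengths are in m, angles in rad, forces in N, time in s.
With the tool pointing down it reaches from about 0.4 to 0.825 m from the base axis. Payload 7 kg.
Tool frame: the origin (TCP) lies at the very end of the fingers, on their centre line; the grasp point (between the pads) lies 19 mm behind it; z points along the fingers, y is the direction in which the jaws open and shut (so a half turn about z gives the same grasp; the last joint's range is limited). The gripper opens to 88 mm and grips with 3 to 60 N. Pads are 19 mm wide; open, the fingers measure 130 mm over their backs; the gripper's body (78 mm by 193 mm) begins 47 mm behind the grasp point.
Start: joints at [1.536, 0.359, 0.012, 0, -1.224, -0.288], TCP at [0.214, 0.64, 0.227] pointing down, gripper open.
Joint ranges: [-3.07, 3.07], [-1.43, 2.12], [-1.02, 1.25], [-3.03, 1.67], [-3.05, -0], [-3.03, 3.03]. Speed limits (rad/s): [2.39, 2.39, 3.01, 3.14, 3.14, 3.14].

### API

Orientations are given as [roll, pitch, yaw] about the fixed x, y, z axes, in that order (R = Rz(yaw) Ry(pitch) Rx(roll)).
In Python, from station import arm, eyes, job, outline_of gives the robot as it stands.
- The arm moves only by the tool apply_moves, never from a script. Its argument "moves" is a list of rows, each a list of 5 numbers: the opening, from -1 (shut) to 1 (fully open), then the shift along the tool's x, y, z in m, then the turn about the tool's z in rad. A call has 1 to 12 rows; each row shifts and turns the commanded pose from where the row before left it, along the tool's axes as they then stand; what a row does not reach is not made up. A row lasts 1/12 s, in which the tool goes at most 41.7 mm and 7.16 degrees, less where a joint would pass 70% of its speed; a pose out of reach is approached as far as the arm can. A call with a gripper value outside its range is refused whole. The fingers move at their own pace and stop on an object; "newtons" is the grip in N (left out, the last holds). Time passes only in rows, so rows that do not move let the fingers close. It gives the time, the measured TCP pose, the force and the opening at its end, in the units of the state.
- arm.get_state(): the state, without advancing time (a new reading comes with each control period).
- eyes.grab_frame(name): name is "side" or "top"; returns a dict with "color" (480x640x3 uint8, red, green, blue), "z_map" (480x640 float32, m along the optical axis (not along the pixel's ray), 0 where there is no reading), "camera_matrix" (3x3 intrinsics, pixels), "extrinsics" (4x4, takes a point from camera to world coordinates). Camera axes: x right, y up, looking along -z (the intrinsics and any distortion apply to the point x, -y, -z); pixel columns grow to the right and rows downward; lengths in m; the calibration is good to about 2 mm. A picture is of the moment at which its call begins.
- job.job_done(): hands the job in, once; it reports no verdict.
Trained networks look in a picture, given as the dict that the camera call returned (one of the last four; its "shot" number tells which), for a name from the list of things; names that differ only in an ending like _2 or _b are one class to them, and where a whole thing is asked for, a point or a joint stands for the part that bears it (a point fixed in the world has none). Each returns a list of dicts, best first, with "score" (0 to 1); they miss things now and then, are a little off and sometimes report something else, mostly with a low value. They report only what shows in the picture. A call takes as long as a camera call. They do not tell look-alikes from the thing itself.
- outline_of(label, picture): "region" (480x640 bool, what is visible of it) and "extent" ([left, top, right, bottom] in pixels, round what is visible of it).
The state is a dict: "t": time; "q": joint angles; "qd": joint speeds; "joint_efforts": joint torques, N m; "eef_pos": TCP position; "ee_rot": TCP orientation; "force": force on the tool from outside, world axes, zero at the start; "moment": the same for the moment, N m; "width": finger opening in m.
Only numpy, scipy, OpenCV 4.12 (cv2) and the standard library are available. Lean on these libraries where they do the work, as an engineer would, in place of code of your own. Each camera call takes 0.05 s, during which the arm holds its last target.

## Working session

There is one attempt and no reset: what is moved stays moved. The work goes in short steps, Python scripts to look and compute and a tool call to move; the robot and the scene stay as the last step left them, time stands still between calls to the robot, and variables do not carry over. Pictures are saved under pics/ and viewed, and the job is handed in when it is done.

Besides the shell and the picture viewer there is one more tool, called as name([rows], argument=value, ...), one row to a line, values as JSON. apply_moves: Moves the arm, as the interface text tells. Its arguments: {"type":"object","properties":{"moves":{"type":"array","items":{"type":"array","items":{"type":"number"}}},"newtons":{"type":"number"}},"required":["moves"]}

```bash
mkdir -p pics; ls; python3 - <<'E'
from station import arm, eyes, job, outline_of
import cv2,numpy as np
s=arm.get_state();print(s)
for n in("top","side"):
    f=eyes.grab_frame(n);cv2.imwrite(f"pics/{n}0.png",f["color"][:,:,::-1])
    np.savez(f"{n}0.npz",**{k:f[k] for k in("color","z_map","camera_matrix","extrinsics")})
    print(n,f.keys(),f["camera_matrix"],f["extrinsics"])
    for l in("stylus","stand","controller","ball_driver","disc_tool"):
        for o in outline_of(l,f): print(l,o["score"],o["extent"])
E
```

```text
pics
{'t': 0.0, 'q': array([ 1.53611368e+00,  3.59391558e-01,  1.10645144e-02, -3.42616190e-04,
       -1.22410317e+00, -2.88095601e-01]), 'qd': array([-0.00063253,  0.00115573,  0.00067178, -0.00053864, -0.00078262,
       -0.00035469]), 'joint_efforts': array([-9.36232118e-05, -5.82706690e+01,  2.93049252e+01,  6.99691057e+00,
        7.10588458e-03, -1.45639988e-04]), 'eef_pos': array([0.21398781, 0.6396685 , 0.22562349]), 'ee_rot': array([ 3.13993459e+00, -1.55468506e-04, -3.22894800e-01]), 'force': array([-0.30050655, -0.93883355,  0.12423766]), 'moment': array([0.00754408, 0.00617059, 0.01762852]), 'width': 0.08756846739592128}
top dict_keys(['color', 'z_map', 'camera_matrix', 'extrinsics', 'shot']) [[500.10892366   0.         317.85409852]
 [  0.         500.10892366 241.7924604 ]
 [  0.           0.           1.        ]] [[ 0.01505129  0.99056872 -0.13618759  0.50492764]
 [-0.9996524   0.01195897 -0.02349613 -0.02874375]
 [-0.02164587  0.1364939   0.9904044   0.90778845]
 [ 0.          0.          0.          1.        ]]
stylus 0.76 [445.6, 180.0, 472.1, 197.0]
stylus 0.7 [
[... 252 characters left out ...]
'extrinsics', 'shot']) [[508.10939985   0.         320.67477417]
 [  0.         508.10939985 238.96935419]
 [  0.           0.           1.        ]] [[ 0.96620532  0.12650505 -0.22459687  0.446772  ]
 [-0.25753663  0.51109824 -0.8200326  -0.6876988 ]
 [ 0.0110528   0.85016178  0.52640553  0.52017476]
 [ 0.          0.          0.          1.        ]]
stylus 0.96 [333.9, 351.2, 353.9, 424.3]
stylus 0.76 [342.7, 291.3, 350.6, 335.7]
stand 0.77 [220.6, 318.1, 372.1, 378.3]
controller 0.71 [224.9, 177.8, 316.5, 229.5]
controller 0.52 [341.0, 292.9, 350.3, 334.4]
ball_driver 0.97 [286.6, 299.7, 305.4, 335.1]
disc_tool 0.72 [236.3, 307.9, 256.2, 334.6]
disc_tool 0.35 [204.9, 263.0, 273.5, 307.2]
```

View pics/top0.png

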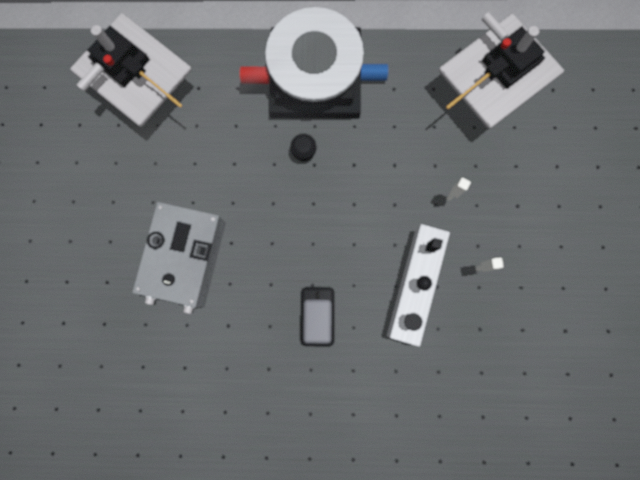

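View pics/side0.png

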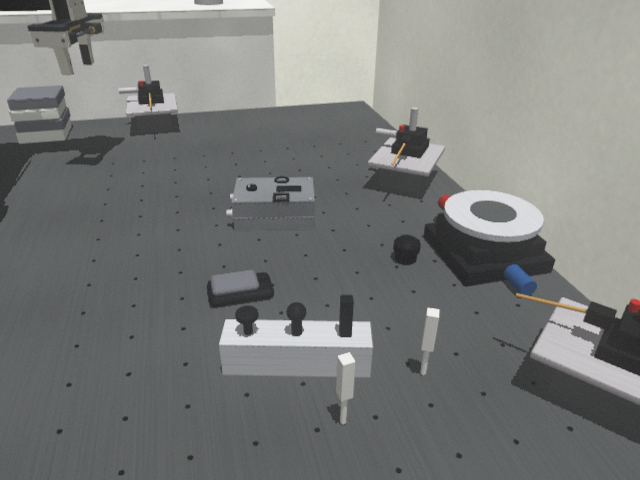

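```bash
cat > h.py <<'E'
import numpy as np,cv2
def cloud(f):
    K=f["camera_matrix"];z=f["z_map"].astype(float);v,u=np.mgrid[:480,:640]
    P=np.stack([(u-K[0,2])/K[0,0]*z,-(v-K[1,2])/K[1,1]*z,-z],-1)
    E=f["extrinsics"];W=P@E[:3,:3].T+E[:3,3];W[z==0]=np.nan;return W
def proj(f,p):
    E=f["extrinsics"];K=f["camera_matrix"];c=(np.array(p)-E[:3,3])@E[:3,:3]
    return K[0,2]+K[0,0]*c[0]/-c[2],K[1,2]+K[1,1]*c[1]/c[2]
def ray(f,u,v,h):
    E=f["extrinsics"];K=f["camera_matrix"];d=E[:3,:3]@np.array([(u-K[0,2])/K[0,0],-(v-K[1,2])/K[1,1],-1])
    return E[:3,3]+d*(h-E[2,3])/d[2]
E
python3 - <<'E'
from h import *
for n in("top","side"):
    f=np.load(n+"0.npz");W=cloud(f)
    def show(name,box,zl,zh):
        (x0,y0,x1,y1)=box;S=W[y0:y1,x0:x1].reshape(-1,3);S=S[(S[:,2]>zl)&(S[:,2]<zh)]
        if len(S)<3: print(n,name,"none",len(S));return
        r=cv2.minAreaRect(S[:,:2].astype(np.float32)*1000)
        print(n,name,len(S),"zmed",np.median(S[:,2]).round(4),"rect",np.round(r[0],1),np.round(r[1],1),round(r[2],1),"med",np.round(np.median(S[:,:2],0),4))
    if n=="top":
        show("table",(300,380,360,440),-.1,.1)
        show("stand",(380,215,458,352),.045,.065); show("handle",(420,230,450,262),.09,.13)
        show("ball",(414,268,436,294),.07,.13); show("disc",(400,310,425,332),.07,.13)
        show("ctrl",(125,195,225,315),.055,.0665)
        show("collarR",(143,230,168,252),.066,.075);show("collarS",(187,238,214,263),.066,.075)
        show("mouse",(295,280,340,350),.015,.05);show("lens",(285,130,320,165),.03,.06)
        show("w1",(455,175,473,192),.05,.15);show("w2",(488,255,506,272),.05,.15)
    else:
        show("stand",(215,310,380,385),.045,.065); show("handle",(335,290,358,340),.08,.13)
        show("ctrl",(225,170,320,235),.058,.069)
c=np.load("top0.npz")["color"][:,:,::-1]
a=cv2.resize(c[195:315,125:225],None,fx=4,fy=4,interpolation=2);b=cv2.resize(c[215:350,380:460],None,fx=3.5,fy=3.5,interpolation=2)
H=max(a.shape[0],b.shape[0]);o=np.zeros((H,a.shape[1]+b.shape[1],3),np.uint8);o[:a.shape[0],:a.shape[1]]=a;o[:b.shape[0],a.shape[1]:]=b
cv2.imwrite("pics/crop0.png",o)
E
```

```text
top table 3585 zmed -0.0003 rect [333.6 -32.2] [100.9 104.4] 0.9 med [ 0.3335 -0.0324]
top stand 2895 zmed 0.0545 rect [ 553.2 -182. ] [ 50.8 200.6] 74.3 med [ 0.5517 -0.1801]
top handle 145 zmed 0.1137 rect [ 615.4 -199. ] [15.9 16.5] 74.7 med [ 0.6142 -0.1979]
top ball 204 zmed 0.0995 rect [ 552.6 -181.3] [24.5 23.8] 1.2 med [ 0.5527 -0.1807]
top disc 275 zmed 0.0883 rect [ 490.  -164.3] [28.3 28.9] 63.2 med [ 0.4904 -0.1645]
top ctrl 4606 zmed 0.0648 rect [598.5 234.2] [111.9 160.3] 78.0 med [0.5929 0.232 ]
top collarR 198 zmed 0.0676 rect [619.5 268. ] [36.4 37.9] 0.5 med [0.6193 0.2683]
top collarS 245 zmed 0.0676 rect [604.1 193.3] [41.3 42.6] 0.7 med [0.6041 0.1946]
top mouse 1829 zmed 0.0298 rect [495.8  -7.3] [101.5  57.9] 0.6 med [ 0.4953 -0.0082]
top lens 539 zmed 0.0415 rect [800.7  22.5] [47.  45.6] 0.0 med [0.7981 0.0218]
top w1 152 zmed 0.1079 rect [ 713.9 -245.1] [16.2 17.5] 60.0 med [ 0.7116 -0.2431]
top w2 153 zmed 0.1081 rect [ 584.7 -295. ] [15.9 17.4] 5.1 med [ 0.584  -0.2922]
side stand 4323 zmed 0.0551 rect [ 542.7 -218.5] [123.3 200.1] 74.3 med [ 0.5483 -0.1914]
side handle 360 zmed 0.104 rect [ 614.3 -203.6] [18. 16.] 76.9 med [ 0.6129 -0.2089]
side ctrl 2125 zmed 0.0656 rect [598.2 231.3] [116.6 160.1] 77.7 med [0.5969 0.2188]
```

View pics/crop0.png

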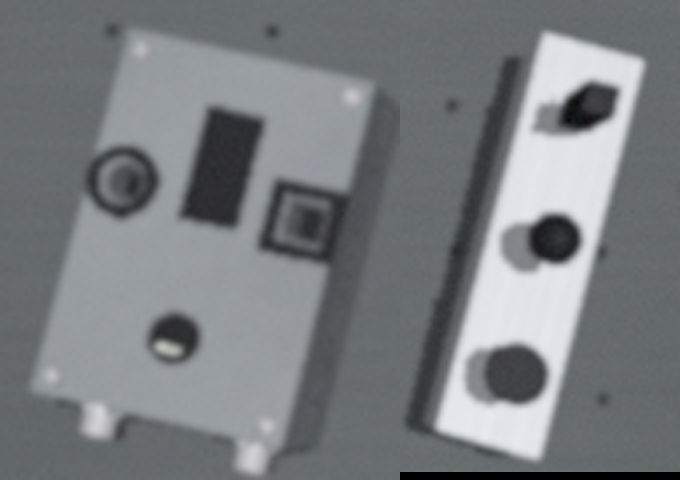

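```bash
python3 - <<'E'
from h import *
f=np.load("top0.npz");g=np.load("side0.npz")
for u,v in((155.5,240.2),):print(ray(f,u,v,.068))
a=cv2.resize(f["color"][228:264,415:455,::-1],None,fx=10,fy=10,interpolation=2)
b=cv2.resize(g["color"][285:345,325:365,::-1],None,fx=8,fy=8,interpolation=2)
c=cv2.resize(g["color"][170:210,225:325,::-1],None,fx=8,fy=8,interpolation=2)
o=np.zeros((480,720,3),np.uint8);o[:360,:400]=a;o[:480,400:720]=b
cv2.imwrite("pics/crop1.png",cv2.convertScaleAbs(o,alpha=2));cv2.imwrite("pics/crop2.png",c)
for ang in(70,75,80,85,90,60,65):
  pass
W=cloud(f);S=W[228:264,415:455].reshape(-1,3);S=S[(S[:,2]>.108)&(S[:,2]<.13)]
for ang in range(50,141,5):
  d=np.radians(ang);q=S[:,:2]@np.array([[np.cos(d),-np.sin(d)],[np.sin(d),np.cos(d)]]);print(ang,np.round(np.ptp(q,0)*1000,1))
# collar dark pixels ring in top: fit by projecting
gray=cv2.cvtColor(f["color"],cv2.COLOR_RGB2GRAY).astype(float)
import itertools
best=[]
for X in np.arange(.610,.632,.0005):
  for Y in np.arange(.258,.280,.0005):
    t=np.linspace(0,2*np.pi,48,endpoint=False)
    def samp(r):
      p=[proj(f,(X+r*np.cos(k),Y+r*np.sin(k),.068)) for k in t];p=np.array(p,np.float32)
      return cv2.remap(gray.astype(np.float32),p[:,:1],p[:,1:],1).mean()
    best.append((samp(.0133)-.7*samp(.0185)-.3*samp(.0095),X,Y))
best.sort();print("top ring",best[:3])
gray2=cv2.cvtColor(g["color"],cv2.COLOR_RGB2GRAY).astype(np.float32)
best=[]
for X in np.arange(.605,.637,.001):
  for Y in np.arange(.253,.285,.001):
    def samp(r):
      p=np.array([proj(g,(X+r*np.cos(k),Y+r*np.sin(k),.068)) for k in t],np.float32)
      return cv2.remap(gray2,p[:,:1],p[:,1:],1).mean()
    best.append((samp(.0133)-.7*samp(.0195)-.3*samp(.007),X,Y))
best.sort();print("side ring",best[:3])
E
```

```text
[0.61980131 0.26862434 0.068     ]
50 [19.5 20.1]
55 [18.9 19.4]
60 [18.  18.7]
65 [17.4 17.8]
70 [16.7 16.8]
75 [15.9 16.4]
80 [16.1 16.8]
85 [16.8 17.4]
90 [17.6 18. ]
95 [18.5 18.7]
100 [19.3 19.4]
105 [19.9 19.9]
110 [20.4 20.3]
115 [20.8 20.6]
120 [20.9 20.7]
125 [21.  20.6]
130 [20.8 20.4]
135 [20.5 20. ]
140 [20.1 19.5]
top ring [(np.float32(-60.96502), np.float64(0.6204999999999988), np.float64(0.2695)), (np.float32(-60.90602), np.float64(0.6204999999999988), np.float64(0.269)), (np.float32(-60.416046), np.float64(0.6209999999999988), np.float64(0.2695))]
side ring [(np.float32(-61.04084), np.float64(0.621), np.float64(0.264)), (np.float32(-59.957184), np.float64(0.621), np.float64(0.263)), (np.float32(-58.88094), np.float64(0.62), np.float64(0.264))]
```

View pics/crop1.png

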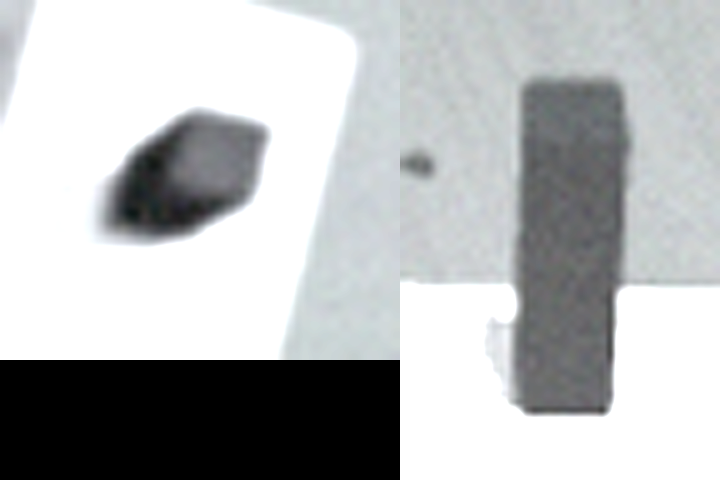

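View pics/crop2.png

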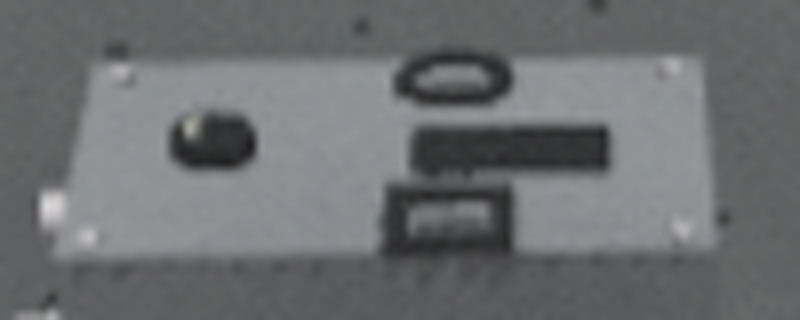

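apply_moves([
  [0.3,0,0,0,-0.08],
  [0.3,0.0197,0.0239,0,0],
  [0.3,0.0197,0.0239,0,0],
  [0.3,0.0197,0.0239,0,0],
  [0.3,0.0197,0.0239,0,0],
  [0.3,0.0197,0.0239,0,0],
  [0.3,0.0197,0.0239,0,0],
  [0.3,0.0197,0.0239,0,0],
  [0.3,0.0197,0.0239,0,0],
  [0.3,0.0197,0.0239,0,0],
  [0.3,0.0197,0.0239,0,0],
  [0.3,0,0,0,0],
])

```text
t: 1.6
eef_pos: [0.3488, 0.3568, 0.227]
ee_rot: [3.141, 0.0, -0.245]
force: [0.0, -0.8, 0.9]
width: 0.0565
```

apply_moves([
  [0.3,0.0197,0.0239,0,0],
  [0.3,0.0197,0.0239,0,0],
  [0.3,0.0197,0.0239,0,0],
  [0.3,0.0197,0.0239,0,0],
  [0.3,0.0197,0.0239,0,0],
  [0.3,0.0197,0.0239,0,0],
  [0.3,0.0197,0.0239,0,0],
  [0.3,0.0197,0.0239,0,0],
  [0.3,0.0197,0.0239,0,0],
  [0.3,0.0197,0.0239,0,0],
  [0.3,0.0197,0.0239,0,0],
  [0.3,0.0197,0.0239,0,0],
])

```text
t: 2.6
eef_pos: [0.509, 0.0242, 0.2269]
ee_rot: [-3.141, -0.001, -0.243]
force: [0.4, 0.3, -0.6]
width: 0.0567
```

apply_moves([
  [0.3,0.0197,0.0239,0,0],
  [0.3,0.0197,0.0239,0,0],
  [0.3,0.0197,0.0239,0,0],
  [0.3,0.0197,0.0239,0,0],
  [0.3,0.0197,0.0239,0,0],
  [0.3,0.0197,0.0239,0,0],
  [0.3,0.0197,0.0239,0,0],
  [0.3,0,0,0,0],
  [0.3,0,0,0,0],
  [0.3,0,0,0,0],
])

```text
t: 3.43
eef_pos: [0.6018, -0.17, 0.2262]
ee_rot: [-3.142, 0.001, -0.244]
force: [0.1, 0.4, -0.1]
width: 0.0569
```

```bash
cat > rel.py <<'E'
import sys,numpy as np
from station import arm
s=arm.get_state();y=s["ee_rot"][2];p=s["eef_pos"];t=np.array(list(map(float,sys.argv[1:4])));d=t-p
print("t",s["t"],"pos",p.round(4),"rot",s["ee_rot"].round(4),"F",s["force"].round(2),"w",round(s["width"],4),"q",s["q"].round(2))
print("tool shift",round(d[0]*np.cos(y)+d[1]*np.sin(y),4),round(d[0]*np.sin(y)-d[1]*np.cos(y),4),round(-d[2],4))
E
python3 rel.py .6155 -.1992 .066
```

```text
t 3.4333 pos [ 0.6018 -0.17    0.2262] rot [-3.1415e+00  6.0000e-04 -2.4350e-01] F [ 0.06  0.39 -0.06] w 0.0569 q [ 0.04  0.28 -0.1  -0.   -1.19  1.29]
tool shift 0.0203 0.0251 0.1602
```

apply_moves([
  [0.3,0.0203,0.0251,0,0],
  [0.3,0,0,0.03,0],
  [0.3,0,0,0.03,0],
  [0.3,0,0,0.015,0],
  [0.3,0,0,0,0],
  [0.3,0,0,0,0],
])

```text
t: 3.93
eef_pos: [0.6155, -0.1983, 0.1517]
ee_rot: [3.141, 0.001, -0.241]
force: [0.4, -0.2, 0.7]
width: 0.0572
```

```bash
python3 rel.py .6155 -.1992 .066; python3 - <<'E'
from station import eyes
from h import *
a=[]
for n,(x0,y0) in(("top",(350,150)),("side",(240,170))):
    f=eyes.grab_frame(n);a.append(cv2.resize(f["color"][y0:y0+200,x0:x0+130,::-1],None,fx=3,fy=3,interpolation=2))
cv2.imwrite("pics/c3.png",np.hstack(a))
E
```

```text
t 3.9333 pos [ 0.6155 -0.1983  0.1517] rot [ 3.141e+00  9.000e-04 -2.412e-01] F [ 0.39 -0.23  0.75] w 0.0572 q [-0.01  0.37 -0.15  0.   -1.05  1.34]
tool shift 0.0002 0.0008 0.0857
```

View pics/c3.png

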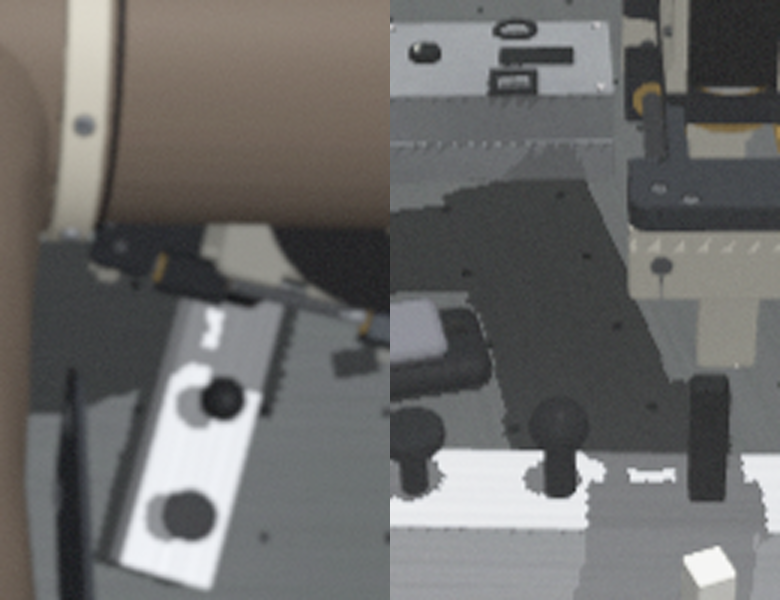

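```bash
python3 - <<'E'
from h import *
g=np.load("side0.npz")
for p in((.6155,-.1992,.115),(.6155,-.1992,.085),(.6087,-.2255,.152),(.6155-.24*.04,-.1983-.97*.04,.152)): print((np.array(proj(g,p))-(240,170))*3+(390,0))
E
```

```text
[708.59830548 378.68614247]
[706.02967629 432.86114839]
[715.48063207 347.76777766]
[717.6111359  366.13968783]
```

```bash
python3 - <<'E'
from station import eyes
from h import *
f=eyes.grab_frame("side");np.savez("side1.npz",**{k:f[k] for k in("color","z_map","camera_matrix","extrinsics")})
W=cloud(f)
for r in (250,260,270,280,286,290,292,295,300,310,320,330):
    print(r,[tuple((W[r,c]*1000).round(0).astype(int)) for c in range(338,364,2)])
E
```

```text
250 [(np.int64(575), np.int64(-285), np.int64(246)), (np.int64(577), np.int64(-286), np.int64(247)), (np.int64(579), np.int64(-286), np.int64(246)), (np.int64(581), np.int64(-286), np.int64(246)), (np.int64(583), np.int64(-287), np.int64(247)), (np.int64(585), np.int64(-287), np.int64(246)), (np.int64(586), np.int64(-289), np.int64(247)), (np.int64(588), np.int64(-289), np.int64(247)), (np.int64(590), np.int64(-289), np.int64(246)), (np.int64(592), np.int64(-289), np.int64(246)), (np.int64(594), np.int64(-290), np.int64(246)), (np.int64(596), np.int64(-291), np.int64(246)), (np.int64(598), np.int64(-291), np.int64(246))]
260 [(np.int64(577), np.int64(-279), np.int64(230)), (np.int64(579), np.int64(-280), np.int64(230)), (np.int64(581), np.int64(-280), np.int64(230)), (np.int64(583), np.int64(-281), np.int64(231)), (np.int64(585), np.int64(-283), np.int64(231)), (np.int64(587), np.int64(-283), np.int64(231)), (np.int64(589), np.int64(-282), np.int64(230)), (np.int64(591), np.int64(-282), np.int64(230)), (np.int64(593), np.int64(-283), np.int64(230)), (np.int64(595), np.int64(-284), np
[... 5590 characters left out ...]
64(666), np.int64(-123), np.int64(1)), (np.int64(669), np.int64(-124), np.int64(0))]
330 [(np.int64(608), np.int64(-194), np.int64(55)), (np.int64(606), np.int64(-208), np.int64(67)), (np.int64(609), np.int64(-208), np.int64(67)), (np.int64(611), np.int64(-209), np.int64(67)), (np.int64(614), np.int64(-209), np.int64(67)), (np.int64(617), np.int64(-210), np.int64(67)), (np.int64(619), np.int64(-212), np.int64(68)), (np.int64(626), np.int64(-199), np.int64(55)), (np.int64(629), np.int64(-199), np.int64(55)), (np.int64(632), np.int64(-199), np.int64(54)), (np.int64(634), np.int64(-201), np.int64(55)), (np.int64(636), np.int64(-203), np.int64(56)), (np.int64(639), np.int64(-203), np.int64(55))]
```

apply_moves([
  [0.3,-0.0015,0.001,0.02,0],
  [0.3,0,0,0.022,0],
  [0.3,0,0,0.022,0],
  [0.3,0,0,0.02,0],
  [0.3,0,0,0,0],
  [0.3,0,0,0,0],
])

```text
t: 4.58
eef_pos: [0.6142, -0.1998, 0.0682]
ee_rot: [3.141, 0.0, -0.242]
force: [-0.1, 0.3, 1.0]
width: 0.0568
```

apply_moves([
  [-0.3,0,0,0,0],
  [-0.4,0,0,0,0],
  [-0.5,0,0,0,0],
  [-0.6,0,0,0,0],
  [-0.7,0,0,0,0],
  [-0.8,0,0,0,0],
], newtons=5)

```text
t: 5.08
eef_pos: [0.6142, -0.1999, 0.068]
ee_rot: [-3.141, -0.001, -0.243]
force: [-0.2, 0.4, 0.4]
width: 0.0224
```

```bash
python3 rel.py .6155 -.1992 .066; python3 - <<'E'
from station import eyes
from h import *
a=[]
for n,(x0,y0) in(("side",(240,170)),):
    f=eyes.grab_frame(n);a.append(cv2.resize(f["color"][y0:y0+200,x0:x0+200,::-1],None,fx=3,fy=3,interpolation=2))
cv2.imwrite("pics/c4.png",np.hstack(a))
E
```

```text
t 5.0833 pos [ 0.6142 -0.1999  0.068 ] rot [-3.1415e+00 -6.0000e-04 -2.4280e-01] F [-0.16  0.41  0.36] w 0.0224 q [-0.01  0.45 -0.25  0.   -0.88  1.34]
tool shift 0.0011 -0.001 0.002
```

View pics/c4.png

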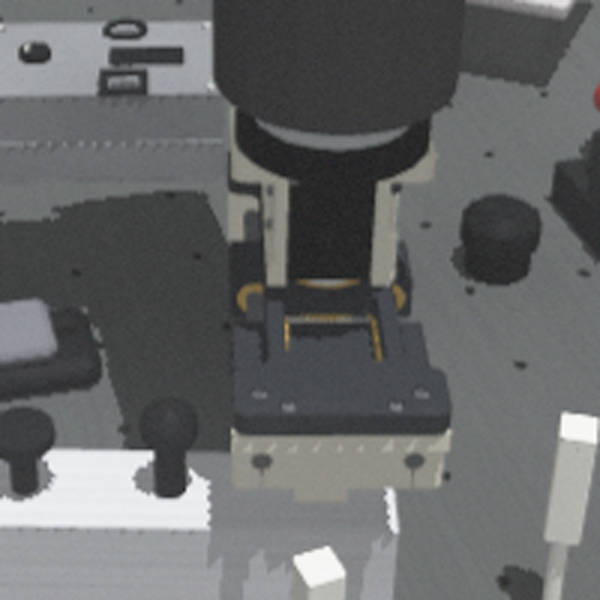

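apply_moves([
  [-1,0,0,0,0],
  [-1,0,0,0,0],
  [-1,0,0,0,0],
  [-1,0,0,0,0],
  [-1,0,0,0,0],
], newtons=5)

```text
t: 5.55
eef_pos: [0.6139, -0.2003, 0.0676]
ee_rot: [3.141, 0.0, -0.243]
force: [-1.1, -6.0, 0.2]
width: 0.0163
```

apply_moves([
  [-1,0,0,0,0],
  [-1,0,0,0,0],
  [-1,0,0,0,0],
], newtons=30)

```text
t: 5.8
eef_pos: [0.6139, -0.2005, 0.0676]
ee_rot: [3.141, 0.0, -0.243]
force: [-1.0, -5.9, -0.5]
width: 0.0157
```

```bash
python3 rel.py .6155 -.1992 .066
```

```text
t 5.8 pos [ 0.6139 -0.2005  0.0676] rot [ 3.1408e+00  2.0000e-04 -2.4280e-01] F [-1.03 -5.87 -0.46] w 0.0157 q [-0.01  0.45 -0.25  0.   -0.88  1.34]
tool shift 0.0013 -0.0017 0.0016
```

apply_moves([
  [-1,0,0.001,0,0],
  [-1,0,0,0,0],
  [-1,0,0,0,0],
])

```text
t: 6.05
eef_pos: [0.6138, -0.2007, 0.0676]
ee_rot: [-3.141, -0.0, -0.243]
force: [-0.7, -1.7, 0.3]
width: 0.0159
```

apply_moves([
  [-1,0,0.0005,0,0],
  [-1,0,0,-0.005,0],
  [-1,0,0,-0.01,0],
  [-1,0,0,-0.02,0],
  [-1,0,0,-0.02,0],
  [-1,0,0,-0.02,0],
  [-1,0,0,-0.03,0],
  [-1,0,0,-0.03,0],
  [-1,0,0,0,0],
  [-1,0,0,0,0],
])

```text
t: 6.88
eef_pos: [0.615, -0.2011, 0.2059]
ee_rot: [-3.14, -0.005, -0.242]
force: [-0.2, 0.3, -0.8]
width: 0.0158
```

```bash
python3 rel.py .6207 .2688 .155;python3 - <<'E'
from station import eyes
from h import *
a=[]
for n,(x0,y0) in(("side",(240,170)),):
    f=eyes.grab_frame(n);a.append(cv2.resize(f["color"][y0:y0+200,x0:x0+200,::-1],None,fx=3,fy=3,interpolation=2))
cv2.imwrite("pics/c5.png",np.hstack(a))
E
```

```text
t 6.8833 pos [ 0.615  -0.2011  0.2059] rot [-3.1404 -0.0053 -0.2424] F [-0.17  0.26 -0.76] w 0.0158 q [-0.02  0.32 -0.09  0.   -1.15  1.34]
tool shift -0.1072 -0.4576 0.0509
```

View pics/c5.png

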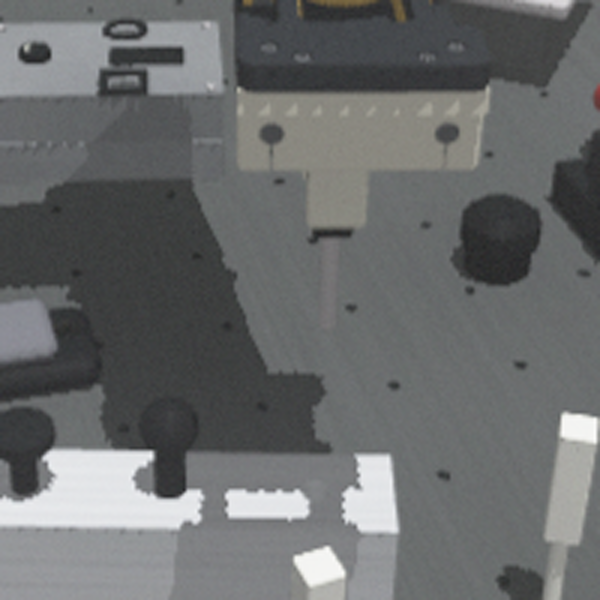

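apply_moves([
  [-1,-0.0077,-0.0327,0,0],
  [-1,-0.0077,-0.0327,0,0],
  [-1,-0.0077,-0.0327,0,0],
  [-1,-0.0077,-0.0327,0,0],
  [-1,-0.0077,-0.0327,0,0],
  [-1,-0.0077,-0.0327,0,0],
  [-1,-0.0077,-0.0327,0,0],
  [-1,-0.0077,-0.0327,0,0],
  [-1,-0.0077,-0.0327,0,0],
  [-1,-0.0077,-0.0327,0,0],
  [-1,-0.0077,-0.0327,0,0],
])

```text
t: 7.85
eef_pos: [0.6169, 0.1697, 0.2014]
ee_rot: [3.14, 0.002, -0.243]
force: [0.8, -1.5, -0.4]
width: 0.016
```

apply_moves([
  [-1,-0.0077,-0.0327,0,0],
  [-1,-0.0077,-0.0327,0,0],
  [-1,-0.0077,-0.0327,0,0],
  [-1,0,0,0.02,0],
  [-1,0,0,0.02,0],
  [-1,0,0,0.01,0],
  [-1,0,0,0,0],
  [-1,0,0,0,0],
  [-1,0,0,0,0],
])

```text
t: 8.6
eef_pos: [0.6197, 0.2687, 0.1535]
ee_rot: [-3.141, -0.001, -0.243]
force: [-0.4, 0.2, -0.5]
width: 0.0163
```

```bash
python3 rel.py .6207 .2688 .155;python3 - <<'E'
from station import eyes
from h import *
a=[]
for n,(x0,y0) in(("side",(210,90)),("top",(100,170))):
    f=eyes.grab_frame(n);a.append(cv2.resize(f["color"][y0:y0+150,x0:x0+130,::-1],None,fx=3,fy=3,interpolation=2))
    np.savez(f"{n}2.npz",**{k:f[k] for k in("color","z_map","camera_matrix","extrinsics")})
    for p in((.6207,.2688,.065),(.6207,.2688,.0924),(.6207,.2688,.142)): print(n,(np.array(proj(f,p))-(x0,y0))*3)
cv2.imwrite("pics/c6.png",np.hstack(a))
E
```

```text
t 8.6 pos [0.6197 0.2687 0.1535] rot [-3.1412e+00 -9.0000e-04 -2.4310e-01] F [-0.41  0.15 -0.51] w 0.0163 q [ 0.7   0.41 -0.08  0.   -1.08  0.63]
tool shift 0.001 -0.0003 -0.0015
side [212.55614441 269.24869075]
side [211.35310744 232.94258459]
side [209.0890176  164.61526962]
top [168.08964261 209.77243549]
top [151.15145941 202.83148734]
top [117.49640916 189.04028225]
```

View pics/c6.png

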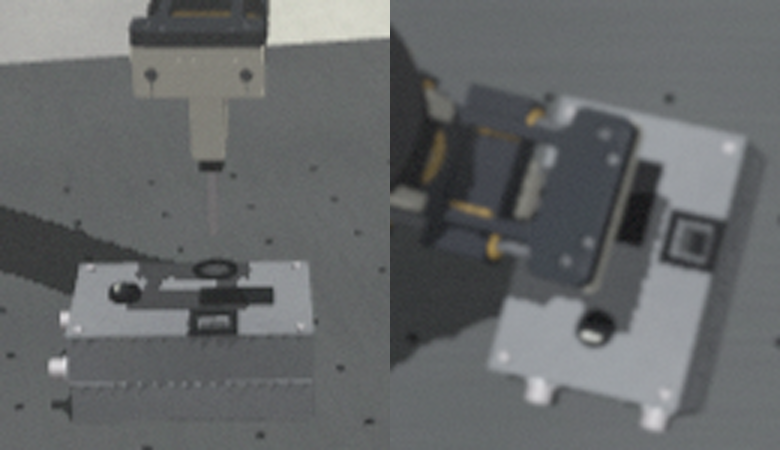

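```bash
python3 - <<'E'
from h import *
f=np.load("side2.npz");g0=np.load("side0.npz")
W=cloud(f)
for r in (136,140,144,147,150,153,156,159,162,165,167,169):
    print(r,[tuple(map(int,(W[r,c]*1000).round(0))) for c in range(276,286)], f["color"][r,277:286].mean(1).astype(int))
gray=cv2.cvtColor(f["color"],6 if False else cv2.COLOR_RGB2GRAY).astype(np.float32)
for n,im in(("now",f),("before",g0)):
  c=im["color"];o=cv2.resize(c[160:205,255:310,::-1],None,fx=10,fy=10,interpolation=2);cv2.imwrite(f"pics/r_{n}.png",o)
E
python3 -c "
import cv2,numpy as np
cv2.imwrite('pics/r.png',cv2.resize(np.vstack([cv2.imread('pics/r_now.png'),cv2.imread('pics/r_before.png')]),None,fx=.65,fy=.65))"
```

```text
136 [(610, 247, 169), (612, 247, 169), (614, 247, 169), (616, 245, 170), (618, 247, 169), (620, 245, 169), (621, 243, 170), (623, 245, 169), (625, 245, 169), (713, 688, 2)] [124 125 124 123 123 123 129 125 110]
140 [(610, 248, 161), (612, 248, 161), (613, 243, 162), (616, 249, 160), (617, 246, 161), (619, 242, 162), (621, 246, 161), (623, 244, 161), (625, 244, 161), (708, 663, -1)] [126 126 125 122 126 124 125 130 106]
144 [(613, 265, 146), (614, 263, 147), (616, 262, 147), (618, 264, 146), (620, 260, 147), (622, 262, 146), (624, 260, 147), (626, 262, 146), (697, 624, 3), (700, 624, 3)] [51 49 53 51 52 48 53 65 95]
147 [(673, 614, 0), (676, 613, 0), (678, 611, 1), (619, 266, 139), (620, 264, 139), (623, 267, 138), (690, 614, -1), (691, 608, 1), (693, 604, 2), (697, 606, 1)] [87 85 87 89 88 83 84 97 99]Traceback (most recent call last):
  File "<stdin>", line 5, in <module>
ValueError: cannot convert float NaN to integer
[ WARN:0@0.024] global loadsave.cpp:275 findDecoder imread_('pics/r_now.png'): can't open/read file: check file path/integrity
[ WARN:0@0.024] global loadsave.cpp:275 findDecoder imread_('pics/r_before.png'): can't open/read file: check file path/integrity
Traceback (most recent call last):
cv2.error: OpenCV(4.12.0) :-1: error: (-5:Bad argument) in function 'resize'
> Overload resolution failed:
>  - src data type = object is not supported
>  - Expected Ptr<cv::UMat> for argument 'src'
```

```bash
python3 - <<'E'
from h import *
f=np.load("side0.npz");W=cloud(f)
c=f["color"];
o=cv2.resize(c[160:205,255:310,::-1],None,fx=10,fy=10,interpolation=2);cv2.imwrite("pics/r_b.png",o)
g=cv2.cvtColor(c,cv2.COLOR_RGB2GRAY)
m=np.zeros_like(g);m[172:185,270:292]=(g[172:185,270:292]<75)
v,u=np.nonzero(m);print("dark ext",u.min(),u.max(),v.min(),v.max(),len(u))
for z in(.065,.068):print([ray(f,a,b,z).round(4)[:2] for a,b in(((u.min()+u.max())/2,(v.min()+v.max())/2),((u.min()+u.max())/2,v.min()-.5),((u.min()+u.max())/2,v.max()+.5))])
for r in range(174,184): print(r,g[r,270:294])
# display window centre x=15,y=0 by dark pixels
for h,fn,box in((.065,"side0.npz",(280,185,304,194)),(.065,"top0.npz",(168,216,194,256))):
  F=np.load(fn);G=cv2.cvtColor(F["color"],cv2.COLOR_RGB2GRAY);x0,y0,x1,y1=box;mm=G[y0:y1,x0:x1]<75;vv,uu=np.nonzero(mm)
  print(fn,"display",ray(F,uu.mean()+x0,vv.mean()+y0,h))
E
```

```text
dark ext 270 288 173 182 54
[array([0.619 , 0.2806]), array([0.6239, 0.3056]), array([0.6144, 0.2566])]
[array([0.6179, 0.2742]), array([0.6227, 0.299 ]), array([0.6133, 0.2504])]
174 [ 88  95 100  99 101 101 100  99 102 102 101  97 101  98 100  99  99  99
  98  96  98  99  97  96]
175 [101 101 101  98  99 101 102 102 100 100  92  92  93  93  98 101 101  98
  99  99  98 100 100 101]
176 [ 99 101  99 101 100 101  94  88  85  78  70  69  72  71  80  86  85  94
 100  99  99  98  99  98]
177 [121 119 119 120 125 103  79  65  55  49  48  48  51  49  50  54  59  69
  94 122 125 125 126 128]
178 [141 142 142 140 128  86  55  52  68 107 111 116 114 111 112  69  47  51
  75 137 145 147 146 145]
179 [149 145 150 146  91  57  63  99 114 129 135 129 129 130 130 111  71  54
  54 122 144 146 146 148]
180 [146 148 147 149  83  52  60 105 115 105 101 101  98  98  98 104  69  50
  56 126 143 148 146 148]
181 [146 145 144 145  93  54  53  55  68  70  67  75  69  67  62  63  52  52
  89 140 144 148 145 147]
182 [146 146 148 147 125 116  97  62  55  46  52  46  47  47  53  53  73 110
 132 148 148 146 145 150]
183 [145 147 145 149 146 149 137 118 115 116 113 115 115 118 114 117 122 144
 148 147 151 147 148 151]
side0.npz display [0.63059652 0.22575616 0.065     ]
top0.npz display [0.62573064 0.22649743 0.065     ]
```

View pics/r_b.png

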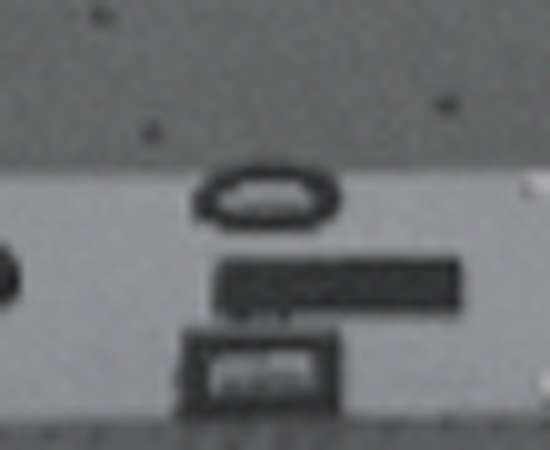

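apply_moves([
  [-1,0.0011,0.0003,0.005,0],
  [-1,0,0,0.008,0],
  [-1,0,0,0.004,0],
  [-1,0,0,0.001,0],
  [-1,0,0,0,0],
  [-1,0,0,0,0],
])

```text
t: 9.2
eef_pos: [0.6201, 0.2684, 0.1344]
ee_rot: [3.141, 0.0, -0.243]
force: [-0.2, -0.1, -0.3]
width: 0.0156
```

```bash
python3 rel.py .6207 .2683 .101;python3 - <<'E'
from station import eyes
from h import *
f=eyes.grab_frame("side");o=cv2.resize(f["color"][130:205,255:310,::-1],None,fx=8,fy=8,interpolation=2);cv2.imwrite("pics/c7.png",o)
E
```

```text
t 9.2 pos [0.6201 0.2684 0.1344] rot [ 3.1413e+00  1.0000e-04 -2.4280e-01] F [-0.23 -0.14 -0.31] w 0.0156 q [ 0.7   0.42 -0.11  0.   -1.04  0.63]
tool shift 0.0006 -0.0001 0.0334
```

View pics/c7.png

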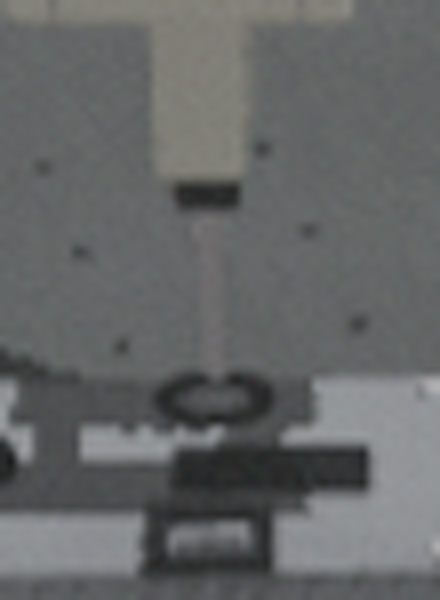

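apply_moves([
  [-1,0.0005,0,0.003,0],
  [-1,0,0,0.003,0],
  [-1,0,0,0.003,0],
  [-1,0,0,0.002,0],
  [-1,0,0,0,0],
])

```text
t: 9.67
eef_pos: [0.6202, 0.2681, 0.1228]
ee_rot: [3.141, 0.001, -0.243]
force: [-0.3, -0.3, -0.2]
width: 0.0158
```

```bash
python3 rel.py .6207 .2683 .101;python3 - <<'E'
from station import eyes
from h import *
f=eyes.grab_frame("side");o=cv2.resize(f["color"][130:205,255:310,::-1],None,fx=8,fy=8,interpolation=2);cv2.imwrite("pics/c8.png",o)
E
```

```text
t 9.6667 pos [0.6202 0.2681 0.1228] rot [ 3.1408e+00  8.0000e-04 -2.4290e-01] F [-0.29 -0.33 -0.18] w 0.0158 q [ 0.7   0.44 -0.12 -0.   -1.02  0.63]
tool shift 0.0004 -0.0003 0.0218
```

View pics/c8.png

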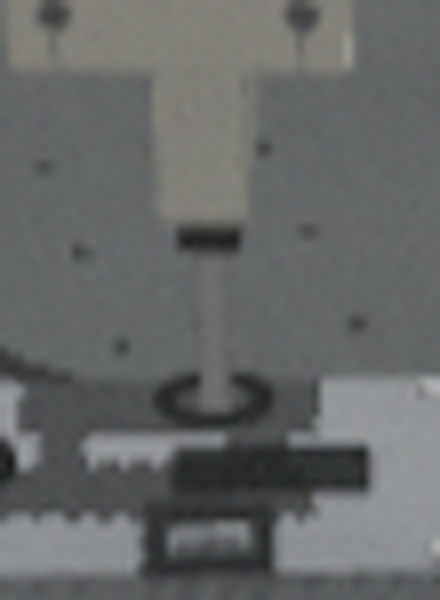

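apply_moves([
  [-1,0,0,0.003,0],
  [-1,0,0,0.003,0],
  [-1,0,0,0.003,0],
  [-1,0,0,0.003,0],
  [-1,0,0,0,0],
  [-1,0,0,0,0],
])

```text
t: 10.22
eef_pos: [0.6204, 0.2682, 0.1112]
ee_rot: [3.141, 0.0, -0.243]
force: [0.2, -0.0, -0.4]
width: 0.016
```

apply_moves([
  [-1,0,0,0.001,0],
  [-1,0,0,0.001,0],
  [-1,0,0,0.001,0],
  [-1,0,0,0.001,0],
  [-1,0,0,0,0],
  [-1,0,0,0,0],
])

```text
t: 10.72
eef_pos: [0.6206, 0.2683, 0.1076]
ee_rot: [-3.142, 0.0, -0.243]
force: [-0.4, 0.5, -0.6]
width: 0.0152
```

apply_moves([
  [-1,0,0,0.001,0],
  [-1,0,0,0.001,0],
  [-1,0,0,0,0],
  [-1,0,0,0,0],
  [-1,0,0,0,0],
])

```text
t: 11.13
eef_pos: [0.6207, 0.2683, 0.1057]
ee_rot: [-3.141, -0.0, -0.243]
force: [0.5, 0.4, 0.9]
width: 0.0158
```

apply_moves([
  [-1,0,0,0.001,0],
  [-1,0,0,0.001,0],
  [-1,0,0,0,0],
  [-1,0,0,0,0],
  [-1,0,0,0,0],
])

```text
t: 11.55
eef_pos: [0.6207, 0.2683, 0.1037]
ee_rot: [-3.141, -0.0, -0.243]
force: [-0.4, -0.5, 2.0]
width: 0.0159
```

apply_moves([
  [-1,0,0,0.001,0],
  [-1,0,0,0.001,0],
  [-1,0,0,0.001,0],
  [-1,0,0,0,0],
  [-1,0,0,0,0],
  [-1,0,0,0,0],
])

```text
t: 12.05
eef_pos: [0.6207, 0.2683, 0.1007]
ee_rot: [-3.141, -0.0, -0.243]
force: [-1.0, -0.4, 4.7]
width: 0.0159
```

```bash
python3 - <<'E'
from station import eyes,arm
import numpy as np
for i in range(6):
    s=arm.get_state();print(s["t"],s["force"].round(2),s["eef_pos"].round(4));eyes.grab_frame("side")
E
```

```text
12.05 [-0.96 -0.36  4.7 ] [0.6207 0.2683 0.1007]
12.1 [-0.71 -0.98  5.04] [0.6207 0.2683 0.1008]
12.15 [-0.03 -0.42  4.98] [0.6207 0.2683 0.1007]
12.2 [-0.56 -1.13  4.47] [0.6207 0.2684 0.1007]
12.25 [-0.71 -0.29  4.22] [0.6207 0.2683 0.1007]
12.3 [-1.3  -0.39  4.23] [0.6207 0.2683 0.1007]
```

apply_moves([
  [-1,0,0,0.001,0],
  [-1,0,0,0.0006,0],
  [-1,0,0,0,0],
  [-1,0,0,0,0],
  [-1,0,0,0,0],
  [-1,0,0,0,0],
])

```text
t: 12.85
eef_pos: [0.6207, 0.2684, 0.0992]
ee_rot: [-3.141, -0.0, -0.243]
force: [-0.7, 0.2, 5.7]
width: 0.0159
```

```bash
python3 - <<'E'
from station import eyes,arm
import numpy as np,cv2
F=[]
for i in range(10):
    s=arm.get_state();F.append(s["force"]);f=eyes.grab_frame("side")
print(np.mean(F,0).round(2),s["eef_pos"].round(4),s["t"],s["width"])
c=f["color"][:,:,::-1];cv2.imwrite("pics/c9.png",np.hstack([cv2.resize(c[110:205,235:325],None,fx=5,fy=5,interpolation=2),cv2.resize(c[280:375,210:270],None,fx=5,fy=5)]))
cv2.imwrite("pics/full9.png",c)
E
```

```text
[-0.55 -0.29  5.77] [0.6207 0.2684 0.0992] 13.3 0.015562888105443984
```

View pics/c9.png

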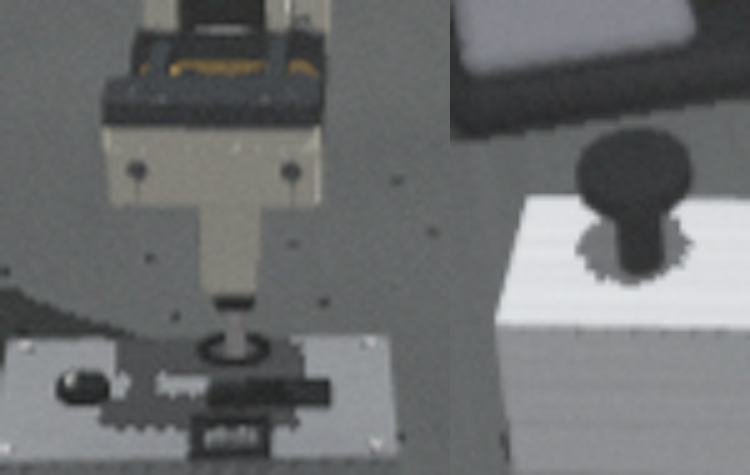

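View pics/full9.png

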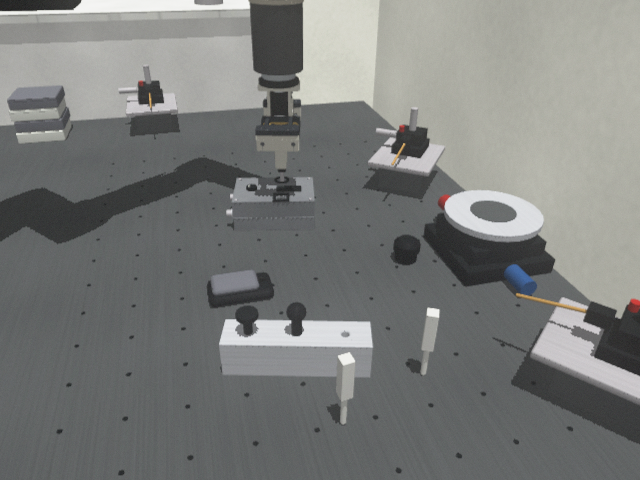

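```bash
python3 -c "
from station import job;print(job.job_done())"
```

```text
the job is handed in; nothing more can be done
None
```

I took the black square-handled stylus out of the stand and lowered its shank through the round aperture. I handed the job in at about 13.3 s, still gripping the stylus and holding the button down.

- **Button travel:** at the end the tool read 5.8 N upward (mean of ten readings). The last 1.5 mm added about 0.78 N per mm, which matches the button's spring. That puts the travel at about 7.1 of 8 mm, just short of the hard stop. I worked it out from force and height; I had no direct reading of the button.
- **Forces:** the most I read while on the controller was about 6 N, against the 20 N limit. Closing the grip first pushed the stylus sideways against its hole in the stand with about 6 N, so I eased that off before lifting.
- **Grip:** it held at 30 N, with the finger opening at about 15.6 to 16 mm, the handle's width.
- **Other things:** the last side picture shows both remaining tools, the mouse, the lens and the white look-alikes where they started. The square aperture was not touched.
- **Disagreements:** the top and side cameras differed by a few millimetres on the aperture's position, mostly in y. The arm also hid the aperture from the top camera once it was there. I therefore centred the shank by eye in the side view, and sideways force in the bore stayed near 0.5 N on average.

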